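Fit the spacer sleeve and hold out the index plunger

TASK

Slide the brass spacer sleeve over the upright spindle of the small indexing table, down until it sits flat on the shoulder at the spindle's foot, and let go of it. Then pull the red plunger knob straight up against its spring, all the way to its stop, so that its pin is clear of the hole in the dial, and finish while still holding it up there so that the dial could be turned. Leave the screw tin, the solder reel and the small carton where they are.

Things in the scene. Friction and masses are not known exactly. Their poses are not given: they have to be found in the camera images.
- indexer: Indexing table fixed to the desk: round aluminium base 156 mm across, grey dial 140 mm across, its top 22 mm above the desk, steel spindle in the middle. Origin on the desk on the spindle's axis, z up, x from the spindle to the plunger. A blue bracket at the rim on the x side (26 mm wide, 51 to 99 mm from the spindle's axis, up to 49 mm above the desk) carries the plunger.
- shoulder (a point): Centre of the top of the steel shoulder (30 mm across) at the spindle's foot, 26 mm above the desk, on the spindle's axis: the sleeve's underside comes to rest here.
- spindle_top (a point): Centre of the spindle's upper end, 84 mm above the desk. The spindle is 14 mm in diameter; its uppermost 8 mm taper to 7 mm.
- sleeve: Brass spacer sleeve, plain tube standing upright on the desk: 36 mm outer diameter, 18 mm bore, 34 mm high, about 0.12 kg. Origin at the centre of its underside, z up along its axis; loose.
- knob (a point): Middle of the red plunger knob, moves with it. The knob is an upright cylinder 24 mm in diameter, 24 mm high, 62 mm from the spindle's axis along the indexer's x. With the plunger down it reaches from 57 to 81 mm above the desk, this point at 69 mm; below it are a 9 mm stem and, from 46 to 55 mm above the desk, an 18 mm steel barrel.
- plunger (a joint): How far the plunger is pulled straight up, in m: 0 is down with its pin 8 mm deep in the dial's hole, 0.018 is the stop. Its spring pulls it down with about 4.5 N at 0 and 10 N at the stop, and takes it back at once when let go.
- screw_tin: Open aluminium tin of screws, 51 mm across, 19 mm high, loose; origin at the centre of its underside. To be left alone.
- solder_reel: Blue solder reel lying flat, 62 mm across, 33 mm high, loose; origin at the centre of its underside. To be left alone.
- relay_carton: Small white and blue carton, 45 x 75 x 22 mm, loose; origin at the centre of its underside. To be left alone.
There are look-alikes about, which are no part of the job. Of the things that look like the indexer, the larger one is meant.

How it is judged:
By the outcome, as a careful person would: the job done as asked, in the order asked, and still so for the second after the job is handed in, while the arm keeps its last pose, push and grip.
It also fails if it takes over 48 s, if anything falls off the work surface, if the arm or the gripper's body presses on something with over 40 N, if the wrist force passes 120 N, or if a joint passes its speed limit or range.

ROBOT

A 7-joint arm with a two-finger parallel gripper is mounted at the origin on a cart in front of the work surface, level with it; the furniture and walls round the work are solid. World frame = base frame: x ahead of the robot, y to its left, z up, the work surface at z = 0. Lengths are in m, angles in rad, forces in N, time in s.
With the tool pointing down it reaches from about 0.425 to 0.95 m from the base axis. Payload 4.7 kg.
Tool frame: the origin (TCP) lies at the very end of the fingers, on their centre line; the grasp point (between the pads) lies 19 mm behind it; z points along the fingers, y is the line along which they close (so a half turn about z gives the same grasp; the last joint's range is limited). The gripper opens to 85 mm and grips with 20 to 120 N. Pads are 22 mm wide; open, the fingers measure 114 mm over their backs; the gripper's body (76 mm by 85 mm) begins 54 mm behind the grasp point. The pads swing forward as they close: fully open they stand 13 mm farther back than shut.
Start: joints at [-1.167, 0.469, -0.049, 1.532, 0.024, 1.141, -0.082], TCP at [0.283, 0.613, 0.231] pointing down, gripper open.
Joint ranges: [-2.59, 2.59], [-0.33, 1.99], [-1.39, 1.29], [0.1, 2.45], [-1.04, 4.18], [0.21, 1.99], [-2.66, 2.66]. Speed limits (rad/s): [2.57, 2.57, 3.14, 3.14, 3.14, 3.14, 3.14].

INTERFACE

Orientations are given as a rotation vector (axis times angle).
In Python, from rig import * gives the robot as it stands.
- The arm moves only by the shell command python3 -m creep 'ROWS' [OPENING] [FORCE]. ROWS is JSON, a list of rows, each an object with "delta_pos": the shift along the world's x, y, z in mm, a list of three; "dr": the turn, a rotation vector about the world's x, y, z in degrees, a list of three. In form: [{"delta_pos": [dx, dy, dz], "dr": [rx, ry, rz]}, ...]. A call has 1 to 8 rows; each row is the pose to reach, as a shift and turn from the pose commanded when the call began; what a row does not reach only later rows make up. A row lasts 1/10 s, in which the tool goes at most 50 mm and 8.59 degrees, less where a joint would pass 70% of its speed; a pose out of reach is approached as far as the arm can. A call with a gripper value outside its range is refused whole. OPENING is the opening, from -1 (shut) to 1 (fully open), so that 0 is half open, set as the call begins (- or left out, the last holds). The fingers move at their own pace and stop on an object; FORCE is the grip in N (left out, the last holds). Time passes only in rows, so rows that repeat a pose let the fingers close. It gives the time, the measured TCP pose, the force, the opening and the grip force at its end, in the units of the state.
- get_obs(): the state, without advancing time (a new reading comes with each control period).
- read_camera(name): name is "scene" or "side" or "wrist"; returns a dict with "image" (480x640x3 uint8, blue, green, red), "camera_matrix" (3x3 intrinsics, pixels), "position" and "orientation" of the camera in the world. Camera axes: x right, y down, z forward; pixel columns grow to the right and rows downward; lengths in m; the calibration is good to about 2 mm. A picture is of the moment at which its call begins. There is no depth.
- sign_off(): hands the job in; it is judged then, once.
The state is a dict: "clock": time; "q": joint angles; "qd": joint speeds; "joint_torque": joint torques, N m; "tool_pos": TCP position; "tcp_rot": TCP orientation; "contact_force": force on the tool from outside, world axes, zero at the start; "torque": the same for the moment, N m; "finger_gap": finger opening in m; "gripper_force": force on a finger pad.
Only numpy, scipy, OpenCV 4.12 (cv2) and the standard library are available. Lean on these libraries where they do the work, as an engineer would, in place of code of your own. Each camera call takes 0.05 s, during which the arm holds its last target. There are 200 camera calls.

## Working session

There is one attempt and no reset: what is moved stays moved. The work goes in short steps, Python scripts to look and compute and a shell command to move; the robot and the scene stay as the last step left them, time stands still between calls to the robot, and variables do not carry over. Pictures are saved under pics/ and viewed, at most 10 in all, crops included, and the job is handed in when it is done.

```bash
mkdir -p pics
cat > h.py <<'E'
from rig import *
import numpy as np, cv2
from scipy.spatial.transform import Rotation as R
def rot(c):
    o=np.array(c["orientation"],float)
    return o if o.shape==(3,3) else (R.from_rotvec(o).as_matrix() if o.size==3 else R.from_quat(o).as_matrix())
def ray(c,u,v):
    d=rot(c)@np.linalg.solve(np.array(c["camera_matrix"]),[u,v,1.]); return np.array(c["position"]),d/np.linalg.norm(d)
def onz(c,u,v,z):
    p,d=ray(c,u,v); return p+d*(z-p[2])/d[2]
def proj(c,P):
    x=np.array(c["camera_matrix"])@(rot(c).T@(np.array(P)-np.array(c["position"]))); return x[:2]/x[2]
def tri(a,b):
    A=np.zeros((3,3));y=np.zeros(3)
    for p,d in (a,b):
        M=np.eye(3)-np.outer(d,d);A+=M;y+=M@p
    return np.linalg.solve(A,y)
E
python3 - <<'E'
from h import *
o=get_obs();print({k:np.round(v,3).tolist() for k,v in o.items()})
for n in("scene","side"):
    c=read_camera(n);cv2.imwrite(f"pics/{n}0.png",c["image"]);print(n,c["position"],c["orientation"],c["camera_matrix"])
E
```

```text
{'clock': 0.0, 'q': [-1.167, 0.469, -0.049, 1.534, 0.024, 1.141, -0.082], 'qd': [-0.0, 0.001, -0.0, 0.0, -0.002, -0.001, 0.001], 'joint_torque': [-0.001, -51.031, -0.047, -23.772, 0.011, 0.008, 0.0], 'tool_pos': [0.283, 0.612, 0.23], 'tcp_rot': [-0.674, -3.068, 0.003], 'contact_force': [-0.446, 0.632, -0.737], 'torque': [-0.039, -0.002, -0.001], 'gripper_force': 0.0, 'finger_gap': 0.085}
scene [ 0.00386204 -0.53483882  0.75186656] [-2.06233157  1.13064269 -0.52020634] [[516.46756197   0.         319.65236233]
 [  0.         516.46756197 244.2814517 ]
 [  0.           0.           1.        ]]
side [0.28501791 0.52978393 0.46935872] [-0.56450154  2.41451398 -1.49070709] [[542.57648602   0.         322.10407132]
 [  0.         542.57648602 234.06106115]
 [  0.           0.           1.        ]]
```

View pics/scene0.png

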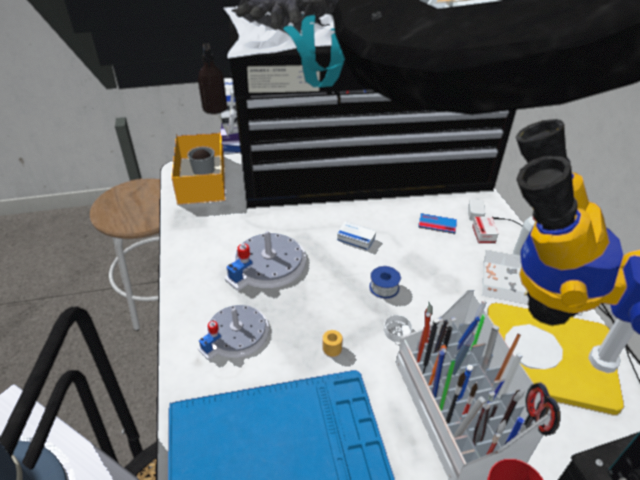

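View pics/side0.png

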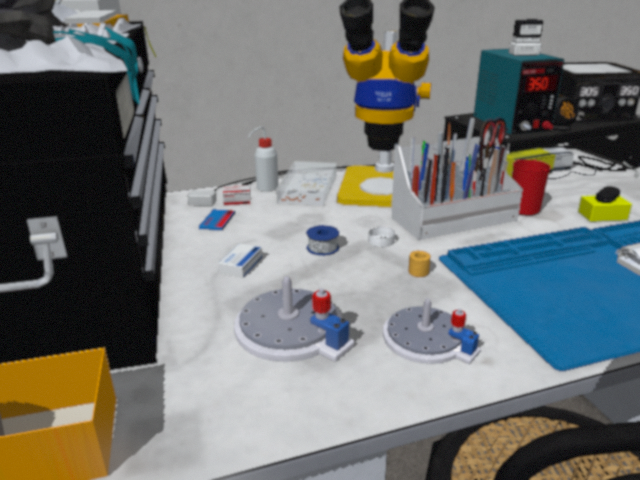

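Two views. Indexer candidates: scene (270,255)/side (287,320), which is the larger, and the look-alike at scene (236,330)/side (425,330). Red knobs: scene (243,250)/side (321,302), which belongs to the larger one, and the small one at (212,327)/(458,318). Sleeve: brass at scene (333,343)/side (419,263). The grey cup in the orange bin is not it. Now I'll measure and make a close crop.

```bash
cat > m.py <<'E'
from h import *
def blob(c,kind,near,r=40):
    h=cv2.cvtColor(c["image"],cv2.COLOR_BGR2HSV)
    if kind=="red": m=cv2.inRange(h,(0,130,80),(6,255,255))|cv2.inRange(h,(172,130,80),(180,255,255))
    else: m=cv2.inRange(h,(12,110,60),(26,255,255))
    n,l,s,ce=cv2.connectedComponentsWithStats(m)
    i=[i for i in range(1,n) if s[i,4]>15 and np.hypot(*(ce[i]-near))<r]
    i=max(i,key=lambda i:s[i,4]); return ce[i],s[i]
E
python3 - <<'E'
from m import *
a=read_camera("scene");b=read_camera("side")
for k,p,q in(("red",(243,250),(321,302)),("brass",(333,343),(419,263)),("red",(212,327),(458,318))):
    (u,s),(v,t)=blob(a,k,p,25),blob(b,k,q,25)
    print(k,u,s,v,t,tri(ray(a,*u),ray(b,*v)))
def up(i,x,y):return cv2.resize(i[y:y+150,x:x+200],None,fx=3,fy=3,interpolation=cv2.INTER_CUBIC)[:300]
cv2.imwrite("pics/crop.png",np.vstack([cv2.resize(a["image"][220:370,190:390],(600,450))[:300,:],cv2.resize(b["image"][240:370,220:480],(600,300))]))
E
```

```text
red [243.5412844 252.7706422] [238 245  12  14 109] [320.85106383 303.18794326] [312 293  18  20 282] [ 0.56129693 -0.01102793  0.06387568]
brass [331.96144578 342.63614458] [323 330  19  26 415] [418.94408602 263.38064516] [409 251  21  26 465] [ 0.49906384 -0.25385376  0.01632886]
red [213.11764706 328.72058824] [208 323  10  11  68] [457.66       319.95333333] [451 312  14  15 150] [ 0.39257208 -0.07660453  0.04746246]
```

View pics/crop.png

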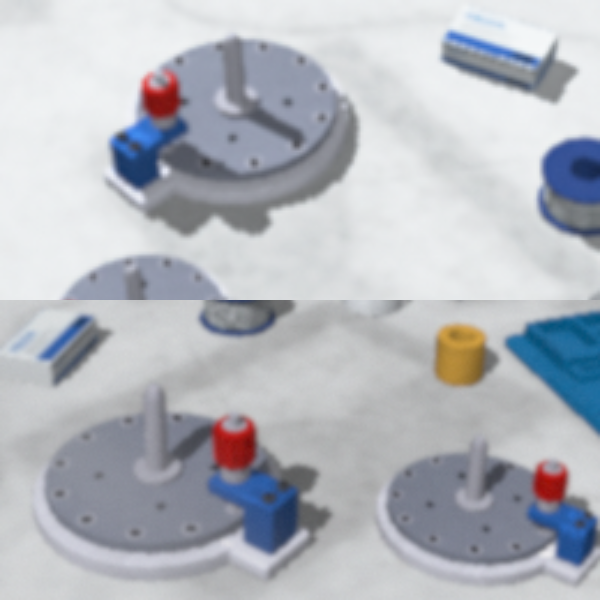

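Run:
```python
from m import *
a=read_camera("scene");b=read_camera("side")
t=tri(ray(a,268,233.3),ray(b,287.2,277));print("spindle top",t, onz(a,268,233.3,.084),onz(b,287.2,277,.084))
k=np.array([.5613,-.011]);d=k-t[:2];print(np.linalg.norm(d),np.degrees(np.arctan2(d[1],d[0])))
o=get_obs();M=R.from_rotvec(o["tcp_rot"]).as_matrix();print(M.round(3)); print("tool y yaw",np.degrees(np.arctan2(M[1,1],M[0,1])),o["tool_pos"])
```

```text
spindle top [ 0.62151225 -0.02755126  0.07941837] [ 0.61785698 -0.03081014  0.084     ] [ 0.61702399 -0.02060793  0.084     ]
0.062445651235074374 164.63003916872657
[[-0.908  0.419 -0.   ]
 [ 0.419  0.908 -0.   ]
 [ 0.    -0.001 -1.   ]]
tool y yaw 65.20369549275667 [0.28302611 0.61264161 0.23099348]
```

```bash
python3 -m creep '[{"delta_pos":[20,-40,0],"dr":[0,0,1]},{"delta_pos":[45,-82,0],"dr":[0,0,3]},{"delta_pos":[70,-124,0],"dr":[0,0,5]},{"delta_pos":[95,-166,0],"dr":[0,0,7]},{"delta_pos":[120,-208,0],"dr":[0,0,9.4]},{"delta_pos":[145,-250,0],"dr":[0,0,9.4]},{"delta_pos":[165,-295,0],"dr":[0,0,9.4]},{"delta_pos":[180,-340,0],"dr":[0,0,9.4]}]' 1
python3 -m creep '[{"delta_pos":[10,-45,0],"dr":[0,0,0]},{"delta_pos":[20,-90,0],"dr":[0,0,0]},{"delta_pos":[25,-135,0],"dr":[0,0,0]},{"delta_pos":[30,-180,0],"dr":[0,0,0]},{"delta_pos":[33,-225,0],"dr":[0,0,0]},{"delta_pos":[35,-270,0],"dr":[0,0,0]},{"delta_pos":[36,-315,0],"dr":[0,0,0]},{"delta_pos":[36,-360,0],"dr":[0,0,0]}]'
```

```text
clock: 1.1
tool_pos: [0.4642, 0.2707, 0.2315]
tcp_rot: [0.422, 3.112, 0.001]
contact_force: [0.6, 0.6, -0.3]
finger_gap: 0.0852
gripper_force: 0.0
clock: 1.9
tool_pos: [0.4989, -0.0889, 0.2316]
tcp_rot: [0.42, 3.113, 0.0]
contact_force: [-0.1, -0.1, -0.4]
finger_gap: 0.0854
gripper_force: 0.0
```

```bash
python3 -m creep '[{"delta_pos":[0,-45,0],"dr":[0,0,0]},{"delta_pos":[0,-90,-20],"dr":[0,0,0]},{"delta_pos":[0,-130,-45],"dr":[0,0,0]},{"delta_pos":[0,-155,-75],"dr":[0,0,0]},{"delta_pos":[0,-165,-100],"dr":[0,0,0]},{"delta_pos":[0,-165,-100],"dr":[0,0,0]}]'
python3 - <<'E'
from m import *
c=read_camera("wrist");cv2.imwrite("pics/w1.png",c["image"])
print(c["position"],get_obs()["tool_pos"])
print(proj(c,[.499,-.254,.034]))
try:
    u,s=blob(c,"brass",proj(c,[.499,-.254,.02]),150);print(u,s)
except Exception as e:print(e)
E
```

```text
clock: 2.5
tool_pos: [0.4963, -0.2531, 0.1282]
tcp_rot: [-0.425, -3.106, -0.001]
contact_force: [-0.8, 0.3, 0.1]
finger_gap: 0.0857
gripper_force: 0.0
[ 0.43032024 -0.23494647  0.27007444] [ 0.49791329 -0.25223929  0.13014401]
[318.14793535 245.31588148]
[318.60916179 238.15594542] [ 293  210   52   57 2052]
```

View pics/w1.png

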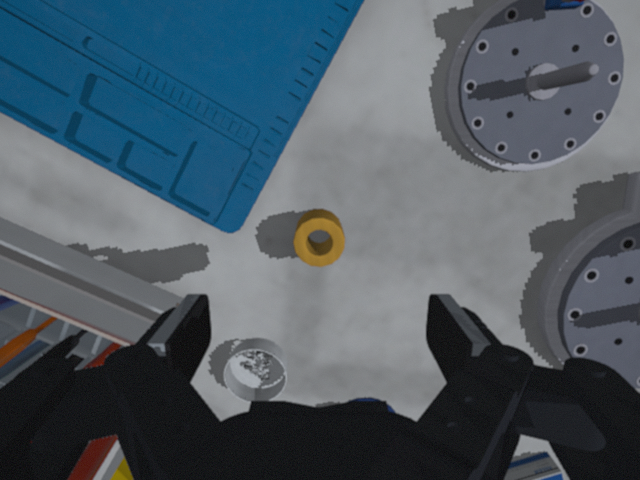

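The picture shows the brass sleeve's top ring centred at about (319,241), the tin at (254,368), and the penholder at lower left.

Run:
```python
from h import *
c=read_camera("wrist");o=get_obs();p=onz(c,319,241,.034);t=onz(c,254,366,.015);print(p,t,o["tool_pos"])
y=np.array([np.cos(np.radians(74.6)),np.sin(np.radians(74.6))]);x=np.array([-y[1],y[0]])
d=(t-p)[:2];print("tin along y",d@y,"x",d@x, (p-o["tool_pos"])*1000)
e=onz(c,205,320,.0);print(e, "penholder corner")
```

```text
[ 0.49872188 -0.25188019  0.034     ] [ 0.5920247  -0.33255033  0.015     ] [ 0.49925625 -0.25170865  0.13152262]
tin along y -0.052996571272632076 x -0.1113752625524462 [ -0.53436527  -0.17153867 -97.52262354]
[ 0.54873884 -0.36364358  0.        ] penholder corner
```

```bash
python3 -m creep '[{"delta_pos":[0,0,-35],"dr":[0,0,0]},{"delta_pos":[0,0,-70],"dr":[0,0,0]},{"delta_pos":[0,0,-100],"dr":[0,0,0]},{"delta_pos":[0,0,-120],"dr":[0,0,0]},{"delta_pos":[0,0,-127],"dr":[0,0,0]},{"delta_pos":[0,0,-127],"dr":[0,0,0]}]'
python3 -m creep '[{"delta_pos":[0,0,0],"dr":[0,0,0]},{"delta_pos":[0,0,0],"dr":[0,0,0]},{"delta_pos":[0,0,0],"dr":[0,0,0]},{"delta_pos":[0,0,0],"dr":[0,0,0]},{"delta_pos":[0,0,0],"dr":[0,0,0]},{"delta_pos":[0,0,0],"dr":[0,0,0]},{"delta_pos":[0,0,0],"dr":[0,0,0]},{"delta_pos":[0,0,0],"dr":[0,0,0]}]' -1 40
```

```text
clock: 3.2
tool_pos: [0.5, -0.2514, 0.005]
tcp_rot: [0.418, 3.113, 0.001]
contact_force: [0.2, -1.1, 0.7]
finger_gap: 0.0856
gripper_force: 0.0
clock: 4.0
tool_pos: [0.4998, -0.2525, 0.0056]
tcp_rot: [0.42, 3.112, -0.0]
contact_force: [-0.5, 1.3, 5.3]
finger_gap: 0.0351
gripper_force: 39.6
```

```bash
python3 -m creep '[{"delta_pos":[0,0,30],"dr":[0,0,0]},{"delta_pos":[0,0,70],"dr":[0,0,0]},{"delta_pos":[0,0,110],"dr":[0,0,0]},{"delta_pos":[0,0,140],"dr":[0,0,0]},{"delta_pos":[15,30,150],"dr":[0,0,0]},{"delta_pos":[33,65,150],"dr":[0,0,0]},{"delta_pos":[52,100,150],"dr":[0,0,0]},{"delta_pos":[72,138,150],"dr":[0,0,0]}]'
python3 -m creep '[{"delta_pos":[12,25,0],"dr":[0,0,0]},{"delta_pos":[24,45,0],"dr":[0,0,0]},{"delta_pos":[24,45,0],"dr":[0,0,0]},{"delta_pos":[24,45,0],"dr":[0,0,0]}]'
python3 - <<'E'
from m import *
w=read_camera("wrist");a=read_camera("scene");b=read_camera("side")
o=get_obs();print(o["tool_pos"],o["finger_gap"])
cv2.imwrite("pics/w2.png",w["image"])
A=a["image"][170:290,190:350];B=b["image"][190:370,200:440]
cv2.imwrite("pics/ab2.png",np.hstack([cv2.resize(A,(400,300),interpolation=2),cv2.resize(B,(400,300),interpolation=2)]))
print(proj(w,[.62,-.0275,.084]))
E
```

```text
clock: 4.8
tool_pos: [0.5712, -0.1134, 0.1548]
tcp_rot: [0.423, 3.113, -0.0]
contact_force: [0.4, 0.2, -1.1]
finger_gap: 0.0348
gripper_force: 40.5
clock: 5.2
tool_pos: [0.5946, -0.0693, 0.1541]
tcp_rot: [-0.42, -3.113, 0.001]
contact_force: [-0.3, -1.1, -1.1]
finger_gap: 0.0347
gripper_force: 40.5
[ 0.59424778 -0.07104775  0.15435653] 0.034829178252411865
[394.01063178 272.08473488]
```

View pics/w2.png

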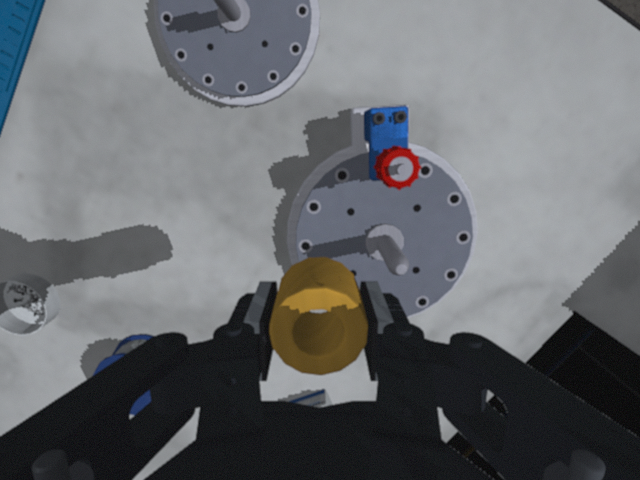

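View pics/ab2.png

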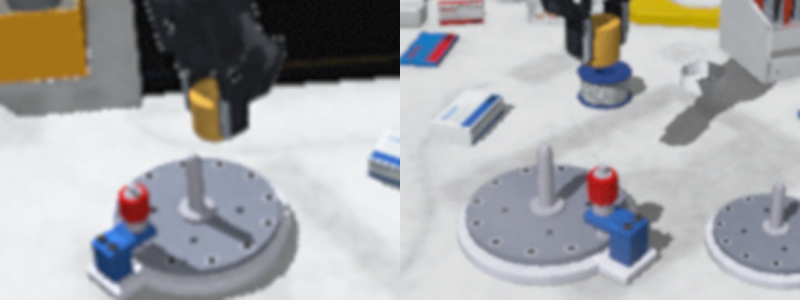

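The wrist view shows the spindle top at (401,270), the knob top at (400,168), and the held sleeve's top ring centred at about (320,332). The scene and side crops show the sleeve upright in the grip, with the spindle below it.

Run:
```python
from h import *
w=read_camera("wrist");o=get_obs();tp=o["tool_pos"]
s=onz(w,401,270,.084);k=onz(w,400,167,.081);v=onz(w,320,332,.154-.005+.034)
print("spindle",s,"knob",k,"sleeve",v,"tcp",tp)
# dial centre from outline: bbox of the shoulder
print("shoulder",onz(w,384,241,.026))
d=(k-s)[:2];print(np.linalg.norm(d),np.degrees(np.arctan2(d[1],d[0])))
# coarse fixed cam sleeve bottom centre & spindle top: pixels
a=read_camera("scene");b=read_camera("side")
A=lambda x,y:(190+x*.4,170+y*.4);B=lambda x,y:(200+(x-400)*.6,190+y*.6)
print("sp fixed",tri(ray(a,*A(194,157)),ray(b,*B(545,146))))
print("sl fixed",tri(ray(a,*A(205,108)),ray(b,*B(604,40))))
```

```text
spindle [ 0.61975832 -0.02486613  0.084     ] knob [ 0.55818913 -0.01162813  0.081     ] sleeve [ 0.59154306 -0.0698087   0.183     ] tcp [ 0.59439515 -0.07093774  0.15444229]
shoulder [ 0.61806329 -0.02492477  0.026     ]
0.06297626685800656 167.8655677102654
sp fixed [ 0.62149711 -0.02630681  0.07957164]
sl fixed [ 0.5873658  -0.0674095   0.16769371]
```

```bash
python3 -m creep '[{"delta_pos":[10,20,0],"dr":[0,0,0]},{"delta_pos":[20,38,0],"dr":[0,0,1]},{"delta_pos":[26,45.5,-20],"dr":[0,0,2]},{"delta_pos":[26,45.5,-40],"dr":[0,0,2]},{"delta_pos":[26,45.5,-50],"dr":[0,0,2]},{"delta_pos":[26,45.5,-50],"dr":[0,0,2]},{"delta_pos":[26,45.5,-50],"dr":[0,0,2]}]'
python3 - <<'E'
from m import *
w=read_camera("wrist");a=read_camera("scene");b=read_camera("side")
o=get_obs();print(o["tool_pos"],o["tcp_rot"],o["finger_gap"])
W=w["image"][80:400,160:480]
A=a["image"][195:275,225:310];B=b["image"][220:330,240:350]
f=lambda i:cv2.resize(i,(400,300),interpolation=2)
cv2.imwrite("pics/c3.png",np.hstack([f(A),f(B)]));cv2.imwrite("pics/w3.png",w["image"])
E
```

```text
clock: 6.2
tool_pos: [0.6215, -0.024, 0.1048]
tcp_rot: [0.367, 3.12, -0.0]
contact_force: [-0.5, -0.3, -1.8]
finger_gap: 0.0348
gripper_force: 40.5
[ 0.62181612 -0.02398054  0.10547944] [3.66859897e-01 3.11806812e+00 6.08891172e-04] 0.03488938635150135
```

View pics/c3.png

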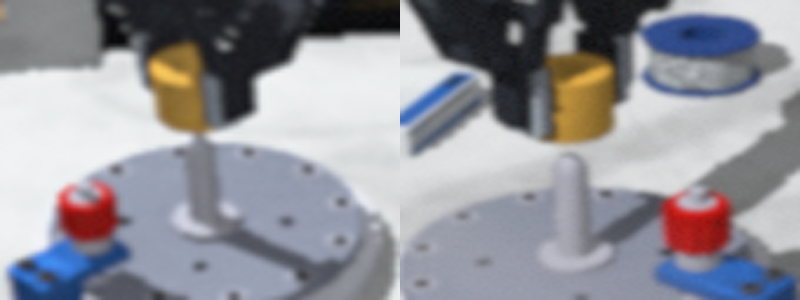

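View pics/w3.png

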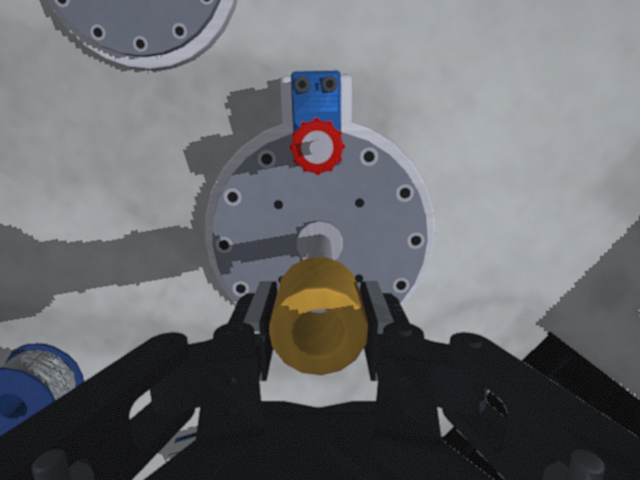

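The sleeve is upright and above the spindle. In the wrist view both are at column ~319, so alignment along the closing line is good. Next I'll check the tool-x offset from the sleeve's visible edges: scene left edge, side right edge.

Run:
```python
from m import *
a=read_camera("scene");b=read_camera("side")
def con(c,u,v,r,side):
    p,d=ray(c,u,v);n=np.array([d[1],-d[0]]);n/=np.linalg.norm(n) # points right of view
    return n,n@p[:2]-side*r   # side=+1: right edge
def solve(c1,c2): return np.linalg.solve([c1[0],c2[0]],[c1[1],c2[1]])
def edges(c,kind,rows,lo,hi):
    h=cv2.cvtColor(c["image"],cv2.COLOR_BGR2HSV);out=[]
    for v in rows:
        m=(h[v,lo:hi,1]>110)&(h[v,lo:hi,0]>10)&(h[v,lo:hi,0]<28)
        i=np.where(m)[0];out.append((v,lo+i.min(),lo+i.max()+1))
    return out
ea=edges(a,0,range(214,226,3),240,290);eb=edges(b,0,range(246,266,4),260,330);print(ea,eb)
for (v,l,_) in ea:
  for (v2,_,r) in eb[:2]+eb[-1:]: print(solve(con(a,l,v,.018,-1),con(b,r,v2,.018,1)).round(4),end=' ')
print()
# spindle edges by gray gradient
for c,rows,lo,hi in((a,(238,243,248),258,280),(b,(285,292,299),276,300)):
    g=cv2.GaussianBlur(cv2.cvtColor(c["image"],cv2.COLOR_BGR2GRAY),(1,5),0)
    for v in rows: print(v,lo,g[v,lo:hi].tolist())
print("spindle",solve(con(a,268.6,243,0,1),con(b,287.3,295.2,0,1)),get_obs()["tool_pos"])
```

```text
[(214, np.int64(257), np.int64(267)), (217, np.int64(257), np.int64(267)), (220, np.int64(259), np.int64(268)), (223, np.int64(259), np.int64(268))] [(246, np.int64(282), np.int64(299)), (250, np.int64(282), np.int64(299)), (254, np.int64(282), np.int64(299)), (258, np.int64(282), np.int64(298)), (262, np.int64(282), np.int64(298))]
[ 0.6215 -0.0273] [ 0.6216 -0.0272] [ 0.623 -0.026] [ 0.6212 -0.0269] [ 0.6213 -0.0268] [ 0.6228 -0.0255] [ 0.6229 -0.0298] [ 0.623  -0.0297] [ 0.6245 -0.0285] [ 0.6226 -0.0294] [ 0.6228 -0.0293] [ 0.6242 -0.028 ] 
238 258 [160, 160, 160, 159, 158, 151, 136, 126, 125, 126, 125, 121, 127, 146, 156, 157, 158, 159, 159, 156, 156, 156]
243 258 [160, 161, 161, 161, 160, 157, 147, 132, 125, 126, 126, 121, 118, 132, 150, 157, 157, 157, 156, 157, 156, 156]
248 258 [158, 159, 157, 160, 162, 167, 162, 140, 124, 124, 125, 122, 121, 138, 163, 171, 165, 160, 157, 156, 157, 156]
285 276 [192, 192, 191, 191, 189, 180, 171, 170, 171, 172, 169, 161, 151, 138, 135, 153, 181, 199, 206, 209, 212, 216, 215, 217]
292 276 [131, 146, 155, 152, 145, 144, 150, 162, 170, 170, 166, 161, 152, 139, 127, 127, 139, 150, 150, 137, 127, 127, 135, 143]
299 276 [147, 148, 147, 147, 146, 149, 156, 165, 169, 169, 166, 160, 152, 141, 129, 124, 129, 139, 143, 143, 143, 140, 136, 128]
spindle [ 0.62200048 -0.02705356] [ 0.62155965 -0.02388841  0.10524681]
```

The sleeve at (0.6225,-0.028) and the spindle at (0.622,-0.027), seen by the same cameras, agree within about 1 mm. Descending now.

```bash
python3 -m creep '[{"delta_pos":[0,0,-10],"dr":[0,0,0]},{"delta_pos":[0,0,-18],"dr":[0,0,0]},{"delta_pos":[0,0,-24],"dr":[0,0,0]},{"delta_pos":[0,0,-30],"dr":[0,0,0]},{"delta_pos":[0,0,-36],"dr":[0,0,0]},{"delta_pos":[0,0,-36],"dr":[0,0,0]}]'
```

```text
clock: 7.05
tool_pos: [0.6203, -0.0237, 0.0671]
tcp_rot: [-0.366, -3.118, 0.0]
contact_force: [0.5, -0.1, -2.1]
finger_gap: 0.035
gripper_force: 40.5
```

```bash
python3 -m creep '[{"delta_pos":[0,0,-8],"dr":[0,0,0]},{"delta_pos":[0,0,-16],"dr":[0,0,0]},{"delta_pos":[0,0,-24],"dr":[0,0,0]},{"delta_pos":[0,0,-30],"dr":[0,0,0]},{"delta_pos":[0,0,-33],"dr":[0,0,0]},{"delta_pos":[0,0,-33],"dr":[0,0,0]}]'
python3 -m creep '[{"delta_pos":[0,0,-1],"dr":[0,0,0]},{"delta_pos":[0,0,-2],"dr":[0,0,0]},{"delta_pos":[0,0,-2],"dr":[0,0,0]}]'
```

```text
clock: 7.65
tool_pos: [0.6207, -0.0237, 0.0347]
tcp_rot: [-0.366, -3.119, 0.0]
contact_force: [-0.5, -0.9, -1.6]
finger_gap: 0.0347
gripper_force: 40.5
clock: 7.95
tool_pos: [0.6212, -0.0237, 0.0335]
tcp_rot: [0.366, 3.12, 0.0]
contact_force: [-0.2, -0.2, -0.2]
finger_gap: 0.0349
gripper_force: 40.5
```

```bash
python3 -m creep '[{"delta_pos":[0,0,-1],"dr":[0,0,0]},{"delta_pos":[0,0,-2],"dr":[0,0,0]},{"delta_pos":[0,0,-2],"dr":[0,0,0]}]'
```

```text
clock: 8.25
tool_pos: [0.6212, -0.0237, 0.0316]
tcp_rot: [0.366, 3.12, 0.0]
contact_force: [-0.5, 0.3, 0.6]
finger_gap: 0.0349
gripper_force: 40.7
```

```bash
python3 -m creep '[{"delta_pos":[0,0,-1],"dr":[0,0,0]},{"delta_pos":[0,0,-1],"dr":[0,0,0]}]'
python3 -m creep '[{"delta_pos":[0,0,0],"dr":[0,0,0]},{"delta_pos":[0,0,0],"dr":[0,0,0]},{"delta_pos":[0,0,0],"dr":[0,0,0]},{"delta_pos":[0,0,0],"dr":[0,0,0]},{"delta_pos":[0,0,0],"dr":[0,0,0]}]' 0.5
python3 -m creep '[{"delta_pos":[0,0,15],"dr":[0,0,0]},{"delta_pos":[0,0,45],"dr":[0,0,0]},{"delta_pos":[0,0,80],"dr":[0,0,0]},{"delta_pos":[0,0,100],"dr":[0,0,0]},{"delta_pos":[-25,6,100],"dr":[0,0,0]},{"delta_pos":[-45,10,100],"dr":[0,0,0]},{"delta_pos":[-45,10,100],"dr":[0,0,0]}]'
python3 - <<'E'
from m import *
w=read_camera("wrist");b=read_camera("side")
o=get_obs();print(o["tool_pos"],o["tcp_rot"],o["finger_gap"])
B=cv2.resize(b["image"][220:340,240:360],(400,400),interpolation=2);W=cv2.resize(w["image"],(400,300));W=cv2.copyMakeBorder(W,0,100,0,0,0)
cv2.imwrite("pics/c4.png",np.hstack([W,B]))
print(proj(w,[.559,-.012,.081]));u,s=blob(w,"red",proj(w,[.559,-.012,.081]),120);print(u,s)
c=np.array([s[0]+s[2]/2-.5,s[1]+s[3]/2]);print(onz(w,*c,.081))
E
```

```text
clock: 8.45
tool_pos: [0.6212, -0.0237, 0.0316]
tcp_rot: [0.367, 3.12, 0.001]
contact_force: [-3.5, -0.5, 8.0]
finger_gap: 0.0349
gripper_force: 41.4
clock: 8.95
tool_pos: [0.6211, -0.0237, 0.0302]
tcp_rot: [-0.366, -3.12, -0.0]
contact_force: [-0.5, 0.0, 0.5]
finger_gap: 0.064
gripper_force: 0.0
clock: 9.65
tool_pos: [0.5739, -0.0131, 0.1314]
tcp_rot: [-0.365, -3.119, -0.001]
contact_force: [0.2, 0.1, -0.5]
finger_gap: 0.0637
gripper_force: 0.0
[ 0.57673268 -0.01368744  0.13147122] [3.65981254e-01 3.11813816e+00 7.76125316e-04] 0.06392105209947217
[314.00313356 237.21448378]
[318.81684211 231.21789474] [296 208  45  48 950]
[ 0.55662864 -0.00917993  0.081     ]
```

View pics/c4.png

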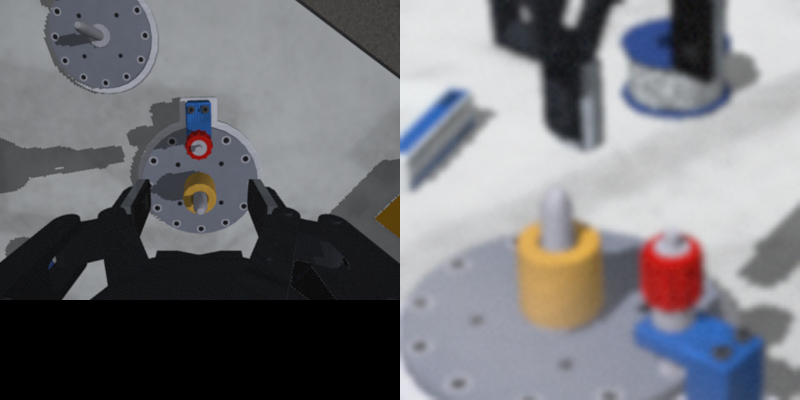

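The sleeve sits flat on the shoulder at crop (560,275), with the spindle through it; the knob is at wrist px (319,231). Next I'll grip the knob.

```bash
python3 -m creep '[{"delta_pos":[-16,4,0],"dr":[0,0,0]},{"delta_pos":[-16,4,-30],"dr":[0,0,0]},{"delta_pos":[-16,4,-55],"dr":[0,0,0]},{"delta_pos":[-16,4,-72],"dr":[0,0,0]},{"delta_pos":[-16,4,-80],"dr":[0,0,0]},{"delta_pos":[-16,4,-80],"dr":[0,0,0]}]'
python3 -m creep '[{"delta_pos":[0,0,0],"dr":[0,0,0]},{"delta_pos":[0,0,0],"dr":[0,0,0]},{"delta_pos":[0,0,0],"dr":[0,0,0]},{"delta_pos":[0,0,0],"dr":[0,0,0]},{"delta_pos":[0,0,0],"dr":[0,0,0]},{"delta_pos":[0,0,0],"dr":[0,0,0]},{"delta_pos":[0,0,0],"dr":[0,0,0]}]' -1 80
```

```text
clock: 10.35
tool_pos: [0.5603, -0.01, 0.0496]
tcp_rot: [-0.367, -3.119, 0.001]
contact_force: [-0.4, -0.0, -0.2]
finger_gap: 0.0643
gripper_force: 0.0
clock: 11.05
tool_pos: [0.5608, -0.0101, 0.0516]
tcp_rot: [0.367, 3.118, 0.0]
contact_force: [-1.6, -0.6, 6.1]
finger_gap: 0.022
gripper_force: 78.0
```

```bash
python3 -m creep '[{"delta_pos":[0,0,3],"dr":[0,0,0]},{"delta_pos":[0,0,6],"dr":[0,0,0]},{"delta_pos":[0,0,9],"dr":[0,0,0]},{"delta_pos":[0,0,12],"dr":[0,0,0]},{"delta_pos":[0,0,12],"dr":[0,0,0]}]'
python3 -m creep '[{"delta_pos":[0,0,2],"dr":[0,0,0]},{"delta_pos":[0,0,4],"dr":[0,0,0]},{"delta_pos":[0,0,6],"dr":[0,0,0]},{"delta_pos":[0,0,6],"dr":[0,0,0]}]'
```

```text
clock: 11.55
tool_pos: [0.5607, -0.0101, 0.0625]
tcp_rot: [0.367, 3.119, -0.0]
contact_force: [4.6, -2.3, -7.6]
finger_gap: 0.0216
gripper_force: 78.6
clock: 11.95
tool_pos: [0.5607, -0.0101, 0.0682]
tcp_rot: [0.366, 3.119, -0.001]
contact_force: [5.5, -2.4, -9.8]
finger_gap: 0.0216
gripper_force: 78.6
```

```bash
python3 -m creep '[{"delta_pos":[0,0,1],"dr":[0,0,0]},{"delta_pos":[0,0,1],"dr":[0,0,0]}]'
python3 -m creep '[{"delta_pos":[0,0,1],"dr":[0,0,0]},{"delta_pos":[0,0,1],"dr":[0,0,0]}]'
```

```text
clock: 12.15
tool_pos: [0.5607, -0.0101, 0.069]
tcp_rot: [0.367, 3.119, -0.001]
contact_force: [6.7, -2.1, -10.0]
finger_gap: 0.022
gripper_force: 78.6
clock: 12.35
tool_pos: [0.5607, -0.0101, 0.0697]
tcp_rot: [0.366, 3.119, -0.001]
contact_force: [5.6, -2.1, -11.3]
finger_gap: 0.0219
gripper_force: 79.2
```

```bash
python3 -m creep '[{"delta_pos":[0,0,1],"dr":[0,0,0]},{"delta_pos":[0,0,1],"dr":[0,0,0]},{"delta_pos":[0,0,1],"dr":[0,0,0]}]'
python3 - <<'E'
from m import *
a=read_camera("scene");b=read_camera("side");o=get_obs();print(o["tool_pos"],o["contact_force"])
A=a["image"][195:295,215:315];B=b["image"][240:360,240:360]
cv2.imwrite("pics/c5.png",np.hstack([cv2.resize(i,(400,400),interpolation=2) for i in(A,B)]))
E
```

```text
clock: 12.65
tool_pos: [0.5607, -0.0101, 0.0698]
tcp_rot: [0.366, 3.119, -0.002]
contact_force: [8.8, -2.3, -18.1]
finger_gap: 0.022
gripper_force: 79.4
[ 0.56063402 -0.01012073  0.06983825] [  8.42438943  -2.91940006 -17.95363982]
```

View pics/c5.png

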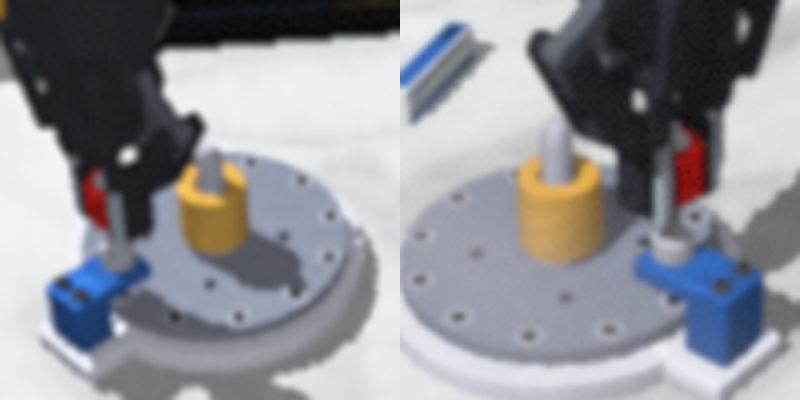

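The force rose from 11 to 18 N with no further travel (18 mm), so the plunger is at its stop. The picture shows the knob raised in the grip and the sleeve seated at crop (560,210).

```bash
python3 -c "
from rig import *
print(sign_off())"
```

```text
the job is handed in; nothing more can be done
None
```

The job is handed in at about 12.7 s of the 48 s: the brass sleeve is seated on the shoulder and released, the red plunger is held up at its 18 mm stop, and the tin, reel and carton were not touched.

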